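# Swap the bottle opener and the key fob on the leaning pegboard

### The arm

A 6-joint arm with a two-finger parallel gripper is mounted at the origin on the work surface. World frame = base frame: x ahead of the robot, y to its left, z up, the work surface at z = 0. Lengths are in m, angles in rad, forces in N, time in s.
With the tool pointing down it reaches from about 0.275 to 0.775 m from the base axis. Payload 14.6 kg.
Tool frame: the origin (TCP) lies midway between the tips of the shut fingers; the grasp point (between the pads) lies env.grasp_offset behind it (env.grasp_offset is the distance from the TCP to the grasp point, in m); z points along the fingers, y is the line along which they close (so a half turn about z gives the same grasp; the last joint's range is limited). The gripper opens to 85 mm and grips with 20 to 120 N. Pads are 22 mm wide; open, the fingers measure 114 mm over their backs; the gripper's body (76 mm by 85 mm) begins 54 mm behind the grasp point. The pads swing forward as they close: fully open they stand 13 mm farther back than shut.
Start: joints at [-1.29, 0.263, -0.048, 1.259, 0, 1.415], TCP at [0.222, -0.476, 0.231] pointing down, gripper open.
Joint ranges: [-2.65, 2.65], [-0.89, 1.7], [-1.18, 1.37], [-2.13, 2.11], [-1.35, 1.29], [-3.14, 3.14]. Speed limits (rad/s): [1.89, 1.89, 2.57, 2.79, 3.14, 3.14].

### API

Orientations are given as a unit quaternion [w, x, y, z].
In Python, from rig import env, imaging gives the robot as it stands.
- The arm moves only by the tool servo_tool, never from a script. Its argument "increments" is a list of rows, each a list of 3 entries, a list of its own where there are three numbers: the turn, a rotation vector about the world's x, y, z in degrees, then the shift along the world's x, y, z in m, then the opening, from 0 (shut) to 1 (fully open). A call has 1 to 8 rows; each row shifts and turns the commanded pose from where the row before left it; what a row does not reach is not made up. A row lasts 1/8 s, in which the tool goes at most 62.5 mm and 10.7 degrees, less where a joint would pass 70% of its speed; a pose out of reach is approached as far as the arm can. A call with a gripper value outside its range is refused whole. The fingers move at their own pace and stop on an object; "force" is the grip in N (left out, the last holds). Time passes only in rows, so rows that do not move let the fingers close. It gives the time, the measured TCP pose, the force, the opening and the grip force at its end, in the units of the state.
- env.get_state(): the state, without advancing time (a new reading comes with each control period).
- imaging.grab_frame(name): name is "scene" or "side" or "wrist"; returns the picture (480x640x3 uint8, red, green, blue); there is no depth.
- imaging.camera_info(name): a dict with "intrinsics" (3x3 intrinsics, pixels), "pose" (4x4, takes a point from camera to world coordinates). Camera axes: x right, y up, looking along -z (the intrinsics and any distortion apply to the point x, -y, -z); pixel columns grow to the right and rows downward; lengths in m; the calibration is good to about 2 mm. A picture is of the moment at which its call begins: read the wrist's pose just before it. camera_info takes no time and is no camera call; for the wrist camera it gives the pose at the moment of the call.
- env.finish_job(): hands the job in; it is judged then, once.
Trained networks look in the newest picture that a camera, given by its name, has taken for a name from the list of things; names that differ only in an ending like _2 or _b are one class to them, and where a whole thing is asked for, a point or a joint stands for the part that bears it (a point fixed in the world has none). Each returns a list of dicts, best first, with "conf" (0 to 1); they miss things now and then, are a little off and sometimes report something else, mostly with a low value. They report only what shows in the picture. A call takes as long as a camera call. They do not tell look-alikes from the thing itself.
- imaging.recognise(name, camera): "at" ([x, y, z] in m, in the coordinates of the camera as it stood for that picture, good to about 4 mm: the middle of the surface that is visible of it).
- imaging.place_of(name, camera): "at" ([x, y, z] in m, in the coordinates of the camera as it stood for that picture, good to about 4 mm: a listed point, or the origin of a listed thing).
The state is a dict: "t": time; "q": joint angles; "dq": joint speeds; "effort": joint torques, N m; "tool_pos": TCP position; "tcp_rot": TCP orientation; "contact_force": force on the tool from outside, world axes, zero at the start; "moment": the same for the moment, N m; "gripper_width": finger opening in m; "grip_force": force on a finger pad.
Only numpy, scipy, OpenCV 4.12 (cv2) and the standard library are available. Lean on these libraries where they do the work, as an engineer would, in place of code of your own. Each camera call takes 0.05 s, during which the arm holds its last target. There are 200 camera calls.

### The job

On the leaning pegboard, swap the bottle opener and the key fob: each should end lying flat on the other one's pair of pegs, the same way round as before, its straight lower edge resting right against both pegs, and pushed along them until its end holds in the sprung button of that place's end stop. The bare console in front of the board is free for setting one down on the way. Be gentle, without pushing either one hard against the board or ramming it into a stop, and leave everything else where it is.

Things in the scene. Friction and masses are not known exactly. Their poses are not given: they have to be found in the camera images.
- board: Fixed rigid pegboard facing the robot's right; face slopes up to the left at 30 deg from horizontal: 290 mm up the slope, 460 mm wide. Origin: middle of the face's lower edge, 40 mm above the console; x up the slope, y level along the board (roughly towards the robot), z square out of the face. Friction may hold a thing short of its pegs. The console is bare 200 mm before it.
- place_near (a point): Resting place nearer the robot: point on the board's face midway between two pegs, at their up-slope side (board x 60, y 100 mm); the origin of a thing resting centrally on them lies here. The pair: round wooden pegs, 10 mm diameter, standing 22 mm out of the face, axes at board x 55 mm, 40 mm either side of the pair's centre.
- place_far (a point): The same point of the like pair farther from the robot (board x 60, y -100 mm).
- guide_near: Fixed track on the face at the -y end of the near place. On it an aluminium end stop (24 wide along x, 14 long, 22 mm high) is clamped; its white button faces +y, centred on board x 76 mm. Where it is clamped differs each time and is not reported: the free button's tip is 80 to 57 mm to -y of the pair's centre. See or feel for it.
- guide_far: The like track, with the like end stop and button, of the far place.
- button_near (a joint): How far the near stop's button is pushed in (m): 0 free, 0.006 fully in, then solid. Very soft spring (0.24 N when fully in): friction keeps a released thing against it. Home means pushed in at least half.
- button_far (a joint): The same for the far stop.
- light_bar (a point): Centre of an LED light bar fixed over the board: 30 mm by 14 mm, 440 mm long along board y, at board x 200 mm, 222 mm out of the face, on thin posts at its ends (board x 260, y -215 and 215 mm). It leaves room for a tool tilted about like the board (square to the face), not for a vertical one.
- opener: Bottle opener, about 0.18 kg: dark wooden handle (30 wide, 16 thick, y -65 to 25 mm), steel open-frame head (42 wide, 12 thick, y 25 to 70). Origin: on its straight lower long edge, on the underside; x across its width (up the slope), y along it, z out of the board. Balances near y 0: grip there. Its -y end goes to the button. Starts on either pair, 14 to 18 mm to +y of its centre.
- fob: Black plastic key fob, about 0.12 kg: slab y -65 to 60, 44 wide (x 0 to 44), 16 mm thick; small steel ring at the +y end (to y 70). Origin: on its straight lower long edge, on the underside; x across its width (up the slope), y along it, z out of the board. Grip near y 0. Its -y end goes to the button. Starts on the other pair, 14 to 18 mm to +y of its centre.
- bangle_a: Wooden bangle, 72 mm across, 10 mm high, lying on the board hung on a single like peg at board x 225, y 85 mm. Origin at its underside's centre. Leave alone.
- bangle_b: The same in darker wood on a single peg at board x 225, y -85 mm. Leave alone.
- plate: Ceramic evil-eye plate, 150 mm across, 16 mm high, on the console. Origin at its underside's centre. Leave alone.
- paperweight: Round glass paperweight, 80 mm across, 53 mm high, on the console. Leave alone.
- candle: Candle jar, 72 mm across, 85 mm high, on the console. Leave alone.
- case: Grey sunglasses case, 160 by 65 by 45 mm, on the console. Leave alone.
- dish: Small terracotta bowl, 100 mm across, 30 mm high, on the console. Leave alone.
Things that resemble listed ones, but are neither listed nor needed, are in the scene too. What is shaped like the opener but yellow is not meant.

How it is judged:
At the end, for the whole second after the job is handed in: Opener and fob have changed places (each moved over 120 mm), lie still: origin within 3 mm of the pegs' line (board x 57 to 63 mm), y within 30 mm of the pair's centre, at most 4 mm off the face, straight within 0.05 rad, flat within 0.06 rad; both buttons in over 3 mm (((x of opener in the frame of board between 0.057 and 0.063 m and y of opener in the frame of board between 0.07 and 0.13 m and z of opener in the frame of board between -0.003 and 0.004 m and angle between the x axis of each of opener, fob and the x axis of board, either way round below 0.05 rad and angle between the z axis of each of opener, fob and the z axis of board, either way round below 0.06 rad and distance of each of opener, fob from where it was at the start of the episode above 0.12 m and linear speed of each of opener, fob below 0.02 m/s and x of fob in the frame of board between 0.057 and 0.063 m and y of fob in the frame of board between -0.13 and -0.07 m and z of fob in the frame of board between -0.003 and 0.004 m) or (x of opener in the frame of board between 0.057 and 0.063 m and y of opener in the frame of board between -0.13 and -0.07 m and z of opener in the frame of board between -0.003 and 0.004 m and angle between the x axis of each of opener, fob and the x axis of board, either way round below 0.05 rad and angle between the z axis of each of opener, fob and the z axis of board, either way round below 0.06 rad and distance of each of opener, fob from where it was at the start of the episode above 0.12 m and linear speed of each of opener, fob below 0.02 m/s and x of fob in the frame of board between 0.057 and 0.063 m and y of fob in the frame of board between 0.07 and 0.13 m and z of fob in the frame of board between -0.003 and 0.004 m)) and value of joint each of button_near, button_far above 0.003 m); the robot touches nothing.
It fails at once if the opener or the fob is pushed against the board or its pegs with more than 80 N (contact force between any of opener, fob and board above 80 N).
It fails at once if the opener or the fob is rammed into an end stop with more than 20 N (contact force between any of opener, fob and guide_near above 20 N or contact force between any of opener, fob and guide_far above 20 N).
It fails at once if a bystander is moved by more than 25 mm (distance of any of bangle_a, bangle_b, plate, paperweight, candle, case, dish from where it was at the start of the episode above 0.025 m).
It also fails if it takes over 72 s, if anything falls off the work surface, if the arm or the gripper's body presses on something with over 40 N, if the wrist force passes 120 N, or if a joint passes its speed limit or range.

## Working session

There is one attempt and no reset: what is moved stays moved. The work goes in short steps, Python scripts to look and compute and a tool call to move; the robot and the scene stay as the last step left them, time stands still between calls to the robot, and variables do not carry over. Pictures are saved under pics/ and viewed, at most 10 in all, crops included, and the job is handed in when it is done.

Besides the shell and the picture viewer there is one more tool, called after "Request:" as a command line: name --argument value ..., lists and objects as JSON in quotes. servo_tool: Moves the arm, as the interface text tells. Its arguments: {"type":"object","properties":{"increments":{"type":"array","items":{"type":"array"}},"force":{"type":"number"}},"required":["increments"]}

```bash
mkdir -p pics; cat > h.py <<'E'
import numpy as np, cv2
from rig import env, imaging
from scipy.spatial.transform import Rotation as R
def world(cam,p):
    T=np.array(imaging.camera_info(cam)["pose"]); return T[:3,:3]@np.array(p)+T[:3,3]
def px(cam,P):
    ci=imaging.camera_info(cam);T=np.linalg.inv(np.array(ci["pose"]));p=T[:3,:3]@np.array(P)+T[:3,3]
    q=np.array(ci["intrinsics"])@np.array([p[0],-p[1],-p[2]]);return q[:2]/q[2]
def grab(cam,fn=None):
    im=imaging.grab_frame(cam)
    if fn: cv2.imwrite("pics/"+fn,im[:,:,::-1])
    return im
E
python3 - <<'E'
from h import *
s=env.get_state();print({k:np.round(v,3) for k,v in s.items()},env.grasp_offset)
ims=[]
for c in ["scene","side"]:
    ims.append(grab(c,c+"0.png"))
    ci=imaging.camera_info(c);print(c,np.round(ci["pose"],3).tolist(),np.round(ci["intrinsics"],1).tolist())
    for n in ["board","place_near","place_far","opener","fob","guide_near","guide_far","bangle_a","light_bar","plate","case","dish","candle","paperweight"]:
        for r in imaging.place_of(n,c)[:3]:
            w=world(c,r["at"]);print(n,round(r["conf"],2),w.round(3),px(c,w).round())
E
```

```text
{'t': np.float64(0.0), 'q': array([-1.29 ,  0.264, -0.049,  1.259, -0.   ,  1.416]), 'dq': array([-0.001, -0.   ,  0.001, -0.001, -0.   ,  0.   ]), 'effort': array([ 0.0000e+00, -6.3763e+01,  3.8457e+01,  1.4000e-02, -0.0000e+00,
        0.0000e+00]), 'tool_pos': array([ 0.222, -0.476,  0.231]), 'tcp_rot': array([-0.001,  0.976,  0.216, -0.   ]), 'contact_force': array([-0.437,  0.155, -0.286]), 'moment': array([-0.019,  0.023,  0.015]), 'grip_force': np.float64(0.0), 'gripper_width': np.float64(0.085)} 0.0187
scene [[-0.903, -0.324, 0.282, 0.929], [0.43, -0.699, 0.572, 0.782], [0.011, 0.637, 0.771, 1.247], [0.0, 0.0, 0.0, 1.0]] [[536.5, 0.0, 315.5], [0.0, 536.5, 228.2], [0.0, 0.0, 1.0]]
board 0.79 [0.577 0.012 0.039] [305. 271.]
place_near 0.71 [0.478 0.058 0.067] [346. 265.]
place_near 0.35 [ 0.445  0.511 -0.001] [447. 421.]
place_far 0.69 [0.675 0.067 0.068] [280. 294.]
opener 0.84 [ 0.402 -0.13   0.018] [339. 220.]
opener 0.83 [ 0.593 -0.251  0.013] [265. 214.]
opener 0.8 [0.655 0.068 0.068] [287. 291.]
fob 0.61 [0.461 0.054 0.072] [351. 261.]
guide_near 0.55 [0.557 0.075 0.084] 
[... 653 characters left out ...]
-0.579, 0.58, -0.573, -0.849], [0.005, 0.705, 0.709, 1.269], [0.0, 0.0, 0.0, 1.0]] [[540.9, 0.0, 318.1], [0.0, 540.9, 235.4], [0.0, 0.0, 1.0]]
place_far 0.85 [0.671 0.067 0.069] [346. 236.]
opener 0.96 [ 0.586 -0.245  0.016] [389. 327.]
opener 0.55 [0.661 0.07  0.07 ] [343. 237.]
opener 0.5 [0.741 0.401 0.014] [305. 185.]
guide_near 0.35 [ 0.651 -0.423 -0.003] [450. 364.]
guide_far 0.62 [0.758 0.09  0.079] [363. 219.]
guide_far 0.45 [ 0.3   -0.406  0.001] [342. 431.]
bangle_a 0.73 [0.653 0.189 0.141] [319. 200.]
light_bar 0.87 [0.568 0.067 0.33 ] [320. 184.]
plate 0.93 [ 0.298 -0.406 -0.003] [342. 432.]
case 0.75 [ 0.521 -0.473 -0.001] [428. 404.]
dish 0.63 [ 0.652 -0.425 -0.001] [451. 364.]
```

View images.

```bash
python3 - <<'E'
import cv2
a=cv2.imread("pics/scene0.png");b=cv2.imread("pics/side0.png")
cv2.imwrite("pics/scene_c.png",cv2.resize(a[180:360,200:440],None,fx=3.3,fy=3.3,interpolation=cv2.INTER_CUBIC))
E
```

```text
(no output)
```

View pics/side0.png

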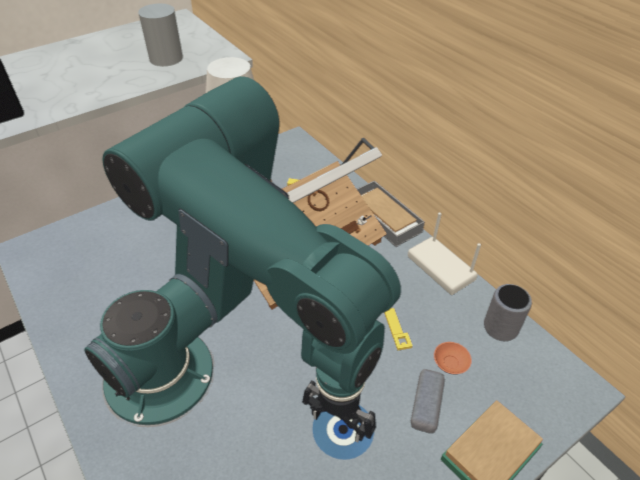

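View pics/scene_c.png

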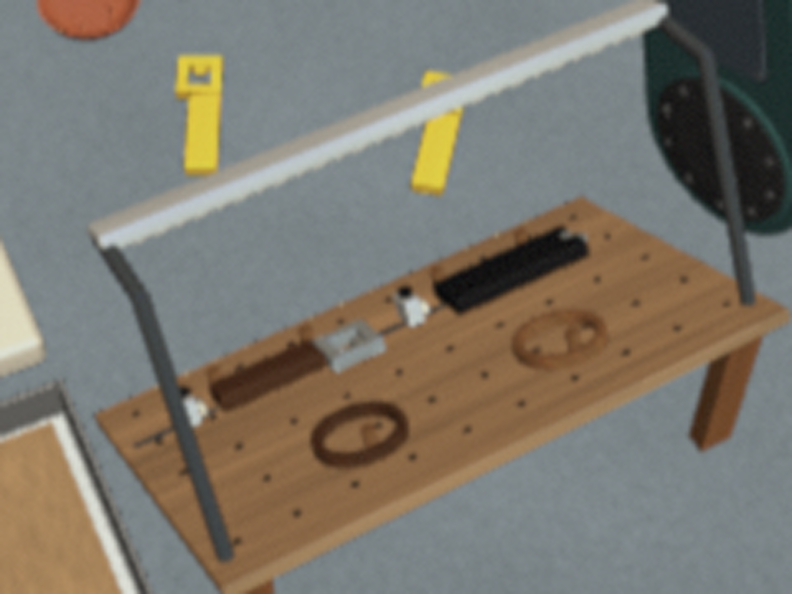

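The side view (mostly blocked by the arm) shows the far stop at about (363,219). It also shows yellow look-alikes at (397,325) and (292,182). In the scene crop the black fob lies on the near pair at crop (515,265), and the dark wood and steel opener lies on the far pair at (300,365). The two yellow openers at (200,115) and (435,140) are not meant. The stops are at crop (410,305) and (190,405).

```bash
cat >> h.py <<'E'
import json,os
def frame():
    f=json.load(open("board.json")) if os.path.exists("board.json") else dict(o=[.577,.0115,.0395],yaw=3.0)
    t=np.radians(f["yaw"]);c,s=np.cos(np.pi/6),.5
    X=np.array([-np.sin(t)*c,np.cos(t)*c,s]);Y=np.array([-np.cos(t),-np.sin(t),0]);return np.array(f["o"]),np.stack([X,Y,np.cross(X,Y)],1)
def b2w(p):
    o,B=frame();return o+B@np.array(p)
def w2b(p):
    o,B=frame();return B.T@(np.array(p)-o)
def cur():
    s=env.get_state();q=s["tcp_rot"];return s,R.from_quat([q[1],q[2],q[3],q[0]])
def rboard():
    o,B=frame();return R.from_matrix(np.stack([-B[:,1],-B[:,0],-B[:,2]],1))
def rdown(dx): # tool down, x tool along horizontal angle dx deg
    a=np.radians(dx);x=np.array([np.cos(a),np.sin(a),0]);z=np.array([0,0,-1.]);return R.from_matrix(np.stack([x,np.cross(z,x),z],1))
def to(P,rt):
    s,r=cur();d=np.array(P)-s["tool_pos"];rv=np.degrees((rt*r.inv()).as_rotvec())
    print("t",round(s["t"],2),"pos",s["tool_pos"].round(4),"b",(w2b(s["tool_pos"])*1e3).round(1),"F",s["contact_force"].round(1),"w",round(s["gripper_width"],4));print("delta mm",(d*1e3).round(1),"rot deg",rv.round(2))
E
python3 - <<'E'
from h import *
P=b2w([.075,.06,.19]);print(P);to(P,rboard())
print(frame())
# lower/safety
T=np.array(imaging.camera_info("wrist")["pose"]);s,r=cur();print((r.inv().as_matrix()@(T[:3,3]-s["tool_pos"])).round(3),(r.inv().as_matrix()@T[:3,:3]).round(2).tolist())
E
```

```text
[ 0.51865482 -0.02164707  0.24154483]
t 1.5 pos [ 0.2216 -0.4759  0.2313] b [-309.6  380.4  400.2] F [ 0.4 -0.   0.5] w 0.0854
delta mm [297.  454.3  10.3] rot deg [ 29.29   7.29 -21.46]
(array([0.577 , 0.0115, 0.0395]), array([[-0.04532427, -0.99862953,  0.02616798],
       [ 0.86483855, -0.05233596, -0.49931477],
       [ 0.5       ,  0.        ,  0.8660254 ]]))
[ 0.066 -0.001 -0.144] [[0.0, 0.97, 0.26], [1.0, -0.0, 0.0], [0.0, 0.26, -0.97]]
```

Request:
servo_tool --increments '[[[2.44,0.61,-1.79],[0.02475,0.0379,0.004],1],[[2.44,0.61,-1.79],[0.02475,0.0379,0.004],1],[[2.44,0.61,-1.79],[0.02475,0.0379,0.003],1],[[2.44,0.61,-1.79],[0.02475,0.0379,0.003],1],[[2.44,0.61,-1.79],[0.02475,0.0379,0],1],[[2.44,0.61,-1.79],[0.02475,0.0379,0],1]]' --force 30

```text
t: 2.25
tool_pos: [0.3709, -0.2473, 0.2454]
tcp_rot: [-0.132, 0.984, 0.122, -0.004]
contact_force: [-0.1, -0.5, -0.2]
gripper_width: 0.0851
grip_force: 0.0
```

Request:
servo_tool --increments '[[[2.44,0.61,-1.79],[0.02475,0.0379,0],1],[[2.44,0.61,-1.79],[0.02475,0.0379,0],1],[[2.44,0.61,-1.79],[0.02475,0.0379,0],1],[[2.44,0.61,-1.79],[0.02475,0.0379,0],1],[[2.44,0.61,-1.79],[0.02475,0.0379,0],1],[[2.44,0.61,-1.79],[0.02475,0.0379,0],1],[[0,0,0],[0,0,0],1],[[0,0,0],[0,0,0],1]]'

```text
t: 3.25
tool_pos: [0.5184, -0.0214, 0.2452]
tcp_rot: [-0.258, 0.966, 0.025, -0.007]
contact_force: [0.2, 0.5, -0.2]
gripper_width: 0.0857
grip_force: 0.0
```

```bash
python3 - <<'E'
from h import *
to(b2w([.075,.06,.19]),rboard())
im=grab("wrist","w1.png")
for n in ["place_near","place_far","fob","opener","guide_near","guide_far","bangle_a","board"]:
    for r in imaging.place_of(n,"wrist")[:3]:
        w=world("wrist",r["at"]);print(n,round(r["conf"],2),w.round(4),(w2b(w)*1e3).round(1),px("wrist",w).round())
for y in(.1,-.1):
  for dy in(-.04,.04):print("peg",px("wrist",b2w([.055,y+dy,.022])).round(1),px("wrist",b2w([.055,y+dy,0])).round(1))
E
```

```text
t 3.25 pos [ 0.5184 -0.0214  0.2452] b [ 77.1  60.2 193. ] F [ 0.2  0.5 -0.2] w 0.0857
delta mm [ 0.2 -0.2 -3.7] rot deg [ 0.03 -0.04 -0.02]
place_near 0.84 [0.4702 0.0539 0.0707] [ 57.1 104.4   3. ] [337. 260.]
place_far 0.92 [0.6686 0.0697 0.0719] [ 62.4 -94.5   1.4] [334.  50.]
fob 0.68 [0.4523 0.0529 0.0719] [ 57.7 122.4   4.1] [336. 277.]
opener 0.83 [ 0.4023 -0.1358  0.0164] [-131.1  182.1   49. ] [530. 350.]
opener 0.62 [0.6556 0.0683 0.0701] [ 60.8 -81.4   0.2] [335.  66.]
guide_near 0.61 [0.5545 0.0732 0.0766] [72.9 19.2  0.8] [322. 178.]
bangle_a 0.43 [0.6537 0.0696 0.0744] [ 64.2 -79.7   3.3] [332.  68.]
board 0.67 [0.5755 0.0119 0.04  ] [0.7 1.4 0.1] [396. 160.]
peg [341.1 222.7] [339.6 218.3]
peg [339.7 299.3] [338.3 290.7]
peg [345.7 -20.5] [343.6  -7.9]
peg [343.7  87.3] [341.8  91.7]
```

View pics/w1.png

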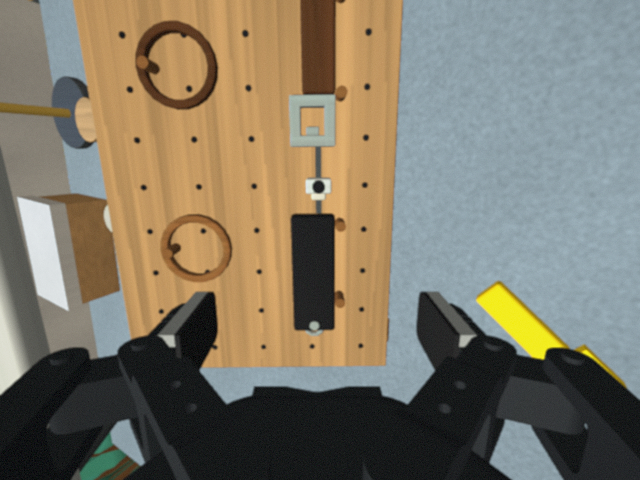

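The wrist view shows the fob at (313,271) on the near pair, with its pegs at about (341,225) and (341,299). The opener (dark wood, steel head) is at (317,60), the near stop at (318,187), and a yellow look-alike at (540,325), which is not meant. I'll enlarge this once to confirm the items and refine the board pose.

```bash
python3 - <<'E'
from h import *
im=cv2.imread("pics/w1.png")
c=cv2.resize(im[70:220,275:415],None,fx=4,fy=4,interpolation=cv2.INTER_CUBIC)
d=cv2.resize(im[200:350,275:335+20],None,fx=4,fy=4,interpolation=cv2.INTER_CUBIC)
cv2.imwrite("pics/w1c.png",np.hstack([c[:,:460],d]))
# board lower edge px
for r in (20,120,220,320):
    g=im[r,370:420].astype(int);k=np.argmax(np.abs(np.diff(cv2.GaussianBlur((g[:,2]-g[:,0]).astype(np.float32).reshape(1,-1),(5,1),0)[0])));print(r,370+k+.5)
for y in(-.1,0,.1,.2):print(px("wrist",b2w([0,y,0])).round(1))
E
```

```text
20 401.5
120 396.5
220 391.5
320 388.5
[403.7  43.6]
[396.8 158. ]
[391.  255.5]
[386.  339.7]
```

View pics/w1c.png

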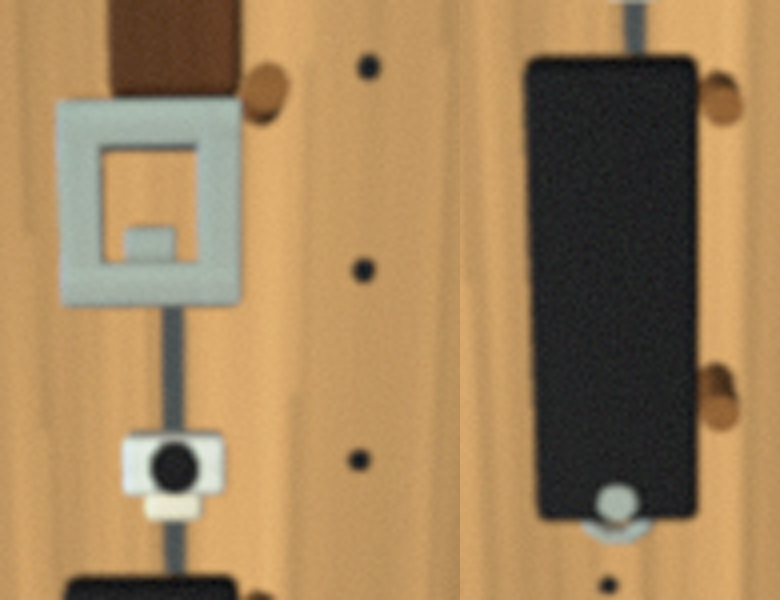

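The crop shows the fob (plain black slab with ring) and the real opener (steel head, dark handle). Peg tops are at full-image (342,90.5), (340.2,225.5) and (339.8,302.5). The near stop's button tip is at about (318,199.5), clear of the fob. I'll refit the board pose from these.

```bash
python3 - <<'E'
from h import *
from scipy.optimize import least_squares
pk=[([.055,-.06,.022],(342,90.5)),([.055,.06,.022],(340.2,225.5)),([.055,.14,.022],(339.8,302.5))]
edge=[(20,401.5),(120,396.5),(220,391.5),(320,388.5)]
def res(p):
    json.dump(dict(o=list(p[:3]),yaw=p[3]),open("board.json","w"));r=[]
    for P,q in pk:r+=list(px("wrist",b2w(P))-q)
    a=px("wrist",b2w([0,-.12,0]));b=px("wrist",b2w([0,.2,0]))
    for row,c in edge:r.append(.6*(a[0]+(b[0]-a[0])*(row-a[1])/(b[1]-a[1])-c))
    r+=[(p[2]-.0395)/.0015*1.]
    return np.array(r)
s=least_squares(res,[.577,.0115,.0395,3.0],x_scale=[.01,.01,.01,1],diff_step=1e-4);print(s.x.round(4),res(s.x).round(2))
def onb(u,v,z):
    f=lambda q:px("wrist",b2w([q[0],q[1],z]))-np.array([u,v]);return (least_squares(f,[.07,.1]).x*1e3).round(1)
print("button tip",onb(318,199.5,.011), "fob end",onb(275+175/4,200+57/4,.016),onb(275+175/4,200+518/4,.016),"fob xlow",onb(275+235/4,200+280/4,.016),"opener end +y",onb(275+150/4,70+303/4,.012))
E
```

```text
[0.5747 0.0126 0.0399 3.7028] [-0.67  0.31  0.2   0.05  0.07 -0.48  0.27  0.44  0.6  -0.43  0.28]
button tip [76.3 36.1] fob end [75.7 49.8] [ 76.9 174.4] fob xlow [ 61.  107.4] opener end +y [ 80.9 -14.5]
```

```bash
python3 - <<'E'
from h import *
json.dump(dict(o=[.5747,.0126,.0399],yaw=3.703),open("board.json","w"))
to(b2w([.082,.115,.060]),rboard()); to(b2w([.082,.115,.006]),rboard()); print("board axes mm/10",(frame()[1]*10).round(2).T.tolist())
E
```

```text
t 3.7 pos [ 0.5186 -0.0214  0.2453] b [ 76.5  58.2 193. ] F [ 0.7  0.4 -0.8] w 0.0856
delta mm [ -61.3   67.5 -112.5] rot deg [ 0.01 -0.03  0.74]
t 3.7 pos [ 0.5186 -0.0214  0.2453] b [ 76.5  58.2 193. ] F [ 0.7  0.4 -0.8] w 0.0856
delta mm [ -63.    94.4 -159.2] rot deg [ 0.01 -0.03  0.74]
board axes mm/10 [[-0.56, 8.64, 5.0], [-9.98, -0.65, 0.0], [0.32, -4.99, 8.66]]
```

Request:
servo_tool --increments '[[[0,0,0.19],[-0.0153,0.0169,-0.0281],1],[[0,0,0.19],[-0.0153,0.0169,-0.0281],1],[[0,0,0.18],[-0.0153,0.0169,-0.0281],1],[[0,0,0.18],[-0.0154,0.0168,-0.0282],1],[[0,0,0],[-0.0006,0.009,-0.0156],1],[[0,0,0],[-0.0006,0.009,-0.0156],1],[[0,0,0],[-0.0003,0.005,-0.0087],1],[[0,0,0],[-0.0002,0.0039,-0.0068],1]]'

```text
t: 4.7
tool_pos: [0.4557, 0.0734, 0.0859]
tcp_rot: [-0.259, 0.965, 0.031, -0.009]
contact_force: [0.4, -0.6, 0.3]
gripper_width: 0.0854
grip_force: 0.0
```

Request:
servo_tool --increments '[[[0,0,0],[0,0,0],1],[[0,0,0],[0,0,0],0.4],[[0,0,0],[0,0,0],0.4],[[0,0,0],[0,0,0],0.4],[[0,0,0],[0,0,0],0.4],[[0,0,0],[0,0,0],0.4]]' --force 30

```text
t: 5.45
tool_pos: [0.4559, 0.0729, 0.0864]
tcp_rot: [-0.258, 0.965, 0.031, -0.008]
contact_force: [-1.8, -4.9, 5.2]
gripper_width: 0.043
grip_force: 29.9
```

```bash
python3 - <<'E'
from h import *
to(b2w([.082,.115,.006]),rboard())
E
```

```text
t 5.45 pos [0.4559 0.0729 0.0864] b [ 82.  114.7   6.4] F [-1.8 -4.9  5.2] w 0.043
delta mm [-0.3  0.2 -0.3] rot deg [ 0.03  0.01 -0.  ]
```

Request:
servo_tool --increments '[[[0,0,0],[0.0002,-0.0025,0.0043],0.4],[[0,0,0],[0.0006,-0.01,0.0173],0.4],[[0,0,0],[0.001,-0.015,0.026],0.4],[[0,0,0],[0.001,-0.0175,0.0303],0.4],[[0,0,0],[0,0,0],0.4]]' --force 40

```text
t: 6.08
tool_pos: [0.4595, 0.027, 0.1653]
tcp_rot: [-0.258, 0.966, 0.031, -0.007]
contact_force: [0.4, 0.1, -1.6]
gripper_width: 0.0428
grip_force: 41.7
```

```bash
python3 - <<'E'
from h import *
to([.56,-.085,.06],rdown(3.7)); to([.56,-.085,.012],rdown(3.7))
E
```

```text
t 6.08 pos [0.4595 0.027  0.1653] b [ 81.6 114.   97.7] F [ 0.4  0.1 -1.6] w 0.0428
delta mm [ 100.5 -112.  -105.3] rot deg [-2.986e+01 -1.800e+00  1.000e-02]
t 6.08 pos [0.4595 0.027  0.1653] b [ 81.6 114.   97.7] F [ 0.4  0.1 -1.6] w 0.0428
delta mm [ 100.5 -112.  -153.3] rot deg [-2.986e+01 -1.800e+00  1.000e-02]
```

Request:
servo_tool --increments '[[[-5,-0.3,0],[0.017,-0.024,0],0.4],[[-5,-0.3,0],[0.017,-0.024,-0.005],0.4],[[-5,-0.3,0],[0.017,-0.024,-0.01],0.4],[[-5,-0.3,0],[0.017,-0.02,-0.025],0.4],[[-5,-0.3,0],[0.017,-0.012,-0.03],0.4],[[-4.86,-0.3,0],[0.0155,-0.008,-0.0353],0.4],[[0,0,0],[0,0,-0.02],0.4],[[0,0,0],[0,0,-0.016],0.4]]'

```text
t: 7.08
tool_pos: [0.558, -0.0827, 0.0208]
tcp_rot: [-0.001, 0.999, 0.032, -0.002]
contact_force: [-0.7, 0.5, -0.7]
gripper_width: 0.0428
grip_force: 41.7
```

Request:
servo_tool --increments '[[[0,0,0],[0,0,-0.008],0.4],[[0,0,0],[0,0,-0.002],0.4],[[0,0,0],[0,0,-0.002],0.4]]'

```text
t: 7.45
tool_pos: [0.5591, -0.0838, 0.011]
tcp_rot: [-0.001, 0.999, 0.032, -0.001]
contact_force: [0.5, 0.5, -1.4]
gripper_width: 0.0427
grip_force: 41.7
```

Request:
servo_tool --increments '[[[0,0,0],[0,0,-0.0015],0.4],[[0,0,0],[0,0,-0.0015],0.4],[[0,0,0],[0,0,0],0.4]]'

```text
t: 7.82
tool_pos: [0.5589, -0.0837, 0.0077]
tcp_rot: [-0.001, 0.999, 0.032, -0.001]
contact_force: [0.2, -0.5, -1.4]
gripper_width: 0.0425
grip_force: 41.7
```

Request:
servo_tool --increments '[[[0,0,0],[0,0,-0.0015],0.4],[[0,0,0],[0,0,-0.001],0.4],[[0,0,0],[0,0,0],0.4]]'

```text
t: 8.2
tool_pos: [0.559, -0.0838, 0.0056]
tcp_rot: [-0.001, 0.999, 0.032, -0.001]
contact_force: [-2.7, 0.8, 6.5]
gripper_width: 0.043
grip_force: 42.5
```

Request:
servo_tool --increments '[[[0,0,0],[0,0,0],0.7],[[0,0,0],[0,0,0],1],[[0,0,0],[0,0,0],1],[[0,0,0],[0,0,0.03],1],[[0,0,0],[0,0,0.04],1],[[0,0,0],[0,0,0.05],1],[[0,0,0],[0,0,0],1]]'

```text
t: 9.07
tool_pos: [0.5607, -0.0842, 0.1285]
tcp_rot: [0.0, 0.999, 0.032, 0.001]
contact_force: [0.1, -0.8, -0.2]
gripper_width: 0.0856
grip_force: 0.0
```

```bash
python3 - <<'E'
from h import *
to(b2w([.075,-.0845,.1]),rboard())
E
```

```text
t 9.07 pos [ 0.5607 -0.0842  0.1285] b [-38.6  20.2 124.6] F [ 0.1 -0.8 -0.2] w 0.0856
delta mm [ 97.3 117.2  35.5] rot deg [29.96  2.08  0.06]
```

Request:
servo_tool --increments '[[[5,0.35,0.01],[0.0162,0.0195,0.011],1],[[5,0.35,0.01],[0.0162,0.0195,0.011],1],[[5,0.35,0.01],[0.0162,0.0195,0.0095],1],[[5,0.35,0.01],[0.0162,0.0195,0.002],1],[[5,0.35,0.01],[0.0162,0.0196,0.001],1],[[4.96,0.33,0.01],[0.0163,0.0196,0.001],1],[[0,0,0],[0,0,0],1],[[0,0,0],[0,0,0],1]]'

```text
t: 10.07
tool_pos: [0.6557, 0.0331, 0.1602]
tcp_rot: [-0.259, 0.965, 0.032, -0.011]
contact_force: [-0.9, -0.5, 0.3]
gripper_width: 0.0859
grip_force: 0.0
```

```bash
python3 - <<'E'
from h import *
to(b2w([.075,-.0845,.1]),rboard());to(b2w([.075,-.0845,.008]),rboard())
im=grab("wrist");cv2.imwrite("pics/w2.png",cv2.cvtColor(im,cv2.COLOR_RGB2BGR))
for p in ([.06,-.1495,.016],[.09,-.0595,.016],[.06,-.0595,.016],[.06,-.0145,.012]):print(px("wrist",b2w(p)).round(1))
E
```

```text
t 10.07 pos [0.6557 0.0331 0.1602] b [ 73.3 -82.2  96.5] F [-0.9 -0.5  0.3] w 0.0859
delta mm [ 2.3 -0.1  3.8] rot deg [-0.01 -0.31 -0.16]
t 10.07 pos [0.6557 0.0331 0.1602] b [ 73.3 -82.2  96.5] F [-0.9 -0.5  0.3] w 0.0859
delta mm [ -0.7  45.8 -75.8] rot deg [-0.01 -0.31 -0.16]
[340.  148.9]
[295.9 279. ]
[337.6 279. ]
[336.4 332. ]
```

View pics/w2.png

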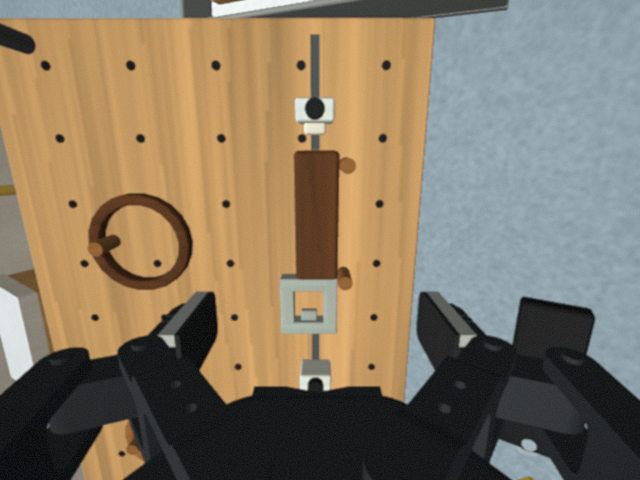

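Opener handle spans rows 151–278 at columns 295–338, right where predicted. The far stop's button tip is at (315,134), and the fob rests on the console at right (555,350). Next I descend and grip the opener.

Request:
servo_tool --increments '[[[0,-0.15,-0.08],[-0.0003,0.013,-0.0215],1],[[0,-0.16,-0.08],[-0.0003,0.015,-0.025],1],[[0,0,0],[-0.0001,0.0105,-0.0175],1],[[0,0,0],[0,0.0073,-0.0118],1],[[0,0,0],[0,0,0],1],[[0,0,0],[0,0,0],0.2],[[0,0,0],[0,0,0],0.2],[[0,0,0],[0,0,0],0.2]]' --force 30

```text
t: 11.12
tool_pos: [0.6558, 0.0789, 0.0852]
tcp_rot: [-0.259, 0.965, 0.031, -0.008]
contact_force: [-0.1, -6.6, -1.1]
gripper_width: 0.0321
grip_force: 1.5
```

Request:
servo_tool --increments '[[[0,0,0],[0,0,0],0.2],[[0,0,0],[0,0,0],0.2],[[0,0,0],[0,0,0],0.2]]' --force 40

```text
t: 11.5
tool_pos: [0.6558, 0.0788, 0.0854]
tcp_rot: [-0.259, 0.965, 0.031, -0.008]
contact_force: [-1.2, -3.8, 5.6]
gripper_width: 0.0287
grip_force: 40.0
```

```bash
python3 - <<'E'
from h import *
from scipy.optimize import least_squares
to(b2w([.075,-.0845,.008]),rboard())
E
```

```text
t 11.5 pos [0.6558 0.0788 0.0854] b [ 75.4 -85.2   9. ] F [-1.2 -3.8  5.6] w 0.0287
delta mm [-0.7  0.1 -1.1] rot deg [-0.07  0.07  0.02]
```

Request:
servo_tool --increments '[[[0,0,0],[0.0002,-0.0025,0.0043],0.2],[[0,0,0],[0.0006,-0.01,0.0173],0.2],[[0,0,0],[0.0006,-0.01,0.0173],0.2],[[0,0,0],[0.0008,-0.0125,0.0216],0.2],[[0,0,0],[0,0,0],0.2]]'

```text
t: 12.12
tool_pos: [0.6585, 0.0435, 0.1464]
tcp_rot: [-0.259, 0.965, 0.031, -0.007]
contact_force: [0.3, 0.3, -1.6]
gripper_width: 0.0289
grip_force: 39.8
```

```bash
python3 - <<'E'
from h import *
from scipy.optimize import least_squares
to(b2w([.0784,.107,.03]),rboard())
T=np.array(imaging.camera_info("wrist")["pose"]);K=np.array(imaging.camera_info("wrist")["intrinsics"]);s,r=cur()
r0=R.from_rotvec(np.radians([.01,.31,.16]))*rboard();p0=np.array([.6557,.0331,.1602])
A=r0*r.inv();Rc=A.as_matrix()@T[:3,:3];pc=p0+A.apply(T[:3,3]-s["tool_pos"])
def q(P):
    p=Rc.T@(np.array(P)-pc);k=K@[p[0],-p[1],-p[2]];return k[:2]/k[2]
for n,u,v,z in[("far tip",315,134,.011),("opener end",317,151,.016),("head line",317,278,.016)]:
    print(n,(least_squares(lambda a:q(b2w([a[0],a[1],z]))-[u,v],[.07,-.1]).x*1e3).round(1))
E
```

```text
t 12.12 pos [0.6585 0.0435 0.1464] b [ 75.2 -85.6  79.6] F [ 0.3  0.3 -1.6] w 0.0289
delta mm [-194.    15.   -41.3] rot deg [-0.07  0.16  0.05]
far tip [  75.8 -158.8]
opener end [  74.5 -148.1]
head line [ 74.5 -60.3]
```

Request:
servo_tool --increments '[[[-0.02,0.03,0.01],[-0.025,-0.0013,0.0002],0.2],[[-0.02,0.03,0.01],[-0.036,-0.0018,0.0003],0.2],[[-0.02,0.03,0.01],[-0.036,-0.0018,0.0003],0.2],[[-0.01,0.03,0.01],[-0.036,-0.0018,0.0003],0.2],[[0,0.04,0.01],[-0.034,-0.0018,0.0003],0.2],[[0,0,0],[-0.0254,-0.0013,0.0002],0.2],[[0,0,0],[-0.0008,0.0124,-0.0215],0.2],[[0,0,0],[-0.0007,0.01,-0.0172],0.2]]'

```text
t: 13.12
tool_pos: [0.4631, 0.0576, 0.1071]
tcp_rot: [-0.259, 0.965, 0.031, -0.01]
contact_force: [-0.2, 0.5, -2.1]
gripper_width: 0.0287
grip_force: 39.7
```

Request:
servo_tool --increments '[[[0,0,0],[-0.0002,0.0036,-0.0063],0.2],[[0,0,0],[-0.0002,0.0027,-0.0047],0.2],[[0,0,0],[0,0,0],0.2]]'

```text
t: 13.5
tool_pos: [0.4635, 0.0632, 0.0972]
tcp_rot: [-0.259, 0.965, 0.031, -0.01]
contact_force: [1.3, -1.0, -1.0]
gripper_width: 0.0288
grip_force: 39.7
```

```bash
python3 - <<'E'
from h import *
to(b2w([.0784,.107,.009]),rboard())
E
```

```text
t 13.5 pos [0.4635 0.0632 0.0972] b [ 78.6 107.7  20.8] F [ 1.3 -1.  -1. ] w 0.0288
delta mm [  0.4   5.7 -10.4] rot deg [-0.03 -0.13 -0.06]
```

Descend to about 12 mm, then feel for contact in small steps.

Request:
servo_tool --increments '[[[0,-0.1,-0.05],[0.0002,0.0025,-0.0043],0.2],[[0,0,0],[0,0.0015,-0.0026],0.2],[[0,0,0],[0,0,0],0.2]]'

```text
t: 13.88
tool_pos: [0.4635, 0.0672, 0.0903]
tcp_rot: [-0.259, 0.965, 0.031, -0.009]
contact_force: [-0.5, -0.5, -1.1]
gripper_width: 0.0289
grip_force: 39.7
```

Request:
servo_tool --increments '[[[0,0,0],[0,0.0008,-0.0014],0.2],[[0,0,0],[0,0.0005,-0.0009],0.2],[[0,0,0],[0,0,0],0.2]]'

```text
t: 14.25
tool_pos: [0.4636, 0.0685, 0.0881]
tcp_rot: [-0.259, 0.965, 0.031, -0.009]
contact_force: [-0.2, 0.3, -0.7]
gripper_width: 0.0283
grip_force: 39.7
```

Request:
servo_tool --increments '[[[0,0,0],[0,0.0005,-0.0009],0.2],[[0,0,0],[0,0.0003,-0.0005],0.2],[[0,0,0],[0,0,0],0.2]]'

```text
t: 14.62
tool_pos: [0.4637, 0.0691, 0.087]
tcp_rot: [-0.259, 0.965, 0.031, -0.008]
contact_force: [-2.4, -4.4, 6.5]
gripper_width: 0.0286
grip_force: 40.6
```

Request:
servo_tool --increments '[[[0,0,0],[0,0.0005,-0.0009],0.2],[[0,0,0],[0,0,0],0.2]]'

```text
t: 14.88
tool_pos: [0.4637, 0.0691, 0.0869]
tcp_rot: [-0.258, 0.965, 0.031, -0.008]
contact_force: [-9.9, -13.4, 27.3]
gripper_width: 0.0288
grip_force: 43.0
```

```bash
python3 - <<'E'
from h import *
to(b2w([.0754,.107,.009]),rboard());s,_=cur();print((frame()[1].T@s["contact_force"]).round(1))
E
```

```text
t 14.88 pos [0.4637 0.0691 0.0869] b [ 78.5 107.1   8.9] F [ -9.9 -13.4  27.3] w 0.0288
delta mm [ 0.3 -2.8 -1.5] rot deg [0.03 0.01 0.05]
[ 2.6 10.7 30. ]
```

Request:
servo_tool --increments '[[[0,0,0],[0,-0.0005,0.0009],0.2],[[0,0,0],[0.0001,-0.0013,-0.00075],0.2],[[0,0,0],[0,0,0],0.2]]'

```text
t: 15.25
tool_pos: [0.4639, 0.0682, 0.0864]
tcp_rot: [-0.259, 0.965, 0.031, -0.008]
contact_force: [-2.9, -0.6, 11.6]
gripper_width: 0.0285
grip_force: 40.9
```

Request:
servo_tool --increments '[[[0,0,0],[0,-0.0009,-0.0005],0.2],[[0,0,0],[0,0,0],0.2]]'

```text
t: 15.5
tool_pos: [0.4641, 0.0673, 0.0859]
tcp_rot: [-0.259, 0.965, 0.031, -0.008]
contact_force: [-1.1, -0.5, 9.9]
gripper_width: 0.0289
grip_force: 40.8
```

```bash
python3 - <<'E'
from h import *
to(b2w([.0754,.107,.009]),rboard());s,_=cur();print((frame()[1].T@s["contact_force"]).round(1))
E
```

```text
t 15.5 pos [0.4641 0.0673 0.0859] b [ 76.5 106.8   9. ] F [-1.1 -0.5  9.9] w 0.0289
delta mm [-0.1 -0.9 -0.5] rot deg [-0.09  0.03  0.02]
[4.5 1.1 8.8]
```

Request:
servo_tool --increments '[[[0,0,0],[0,-0.0006,-0.0002],0.2],[[0,0,0],[0,0,0],0.2]]'

```text
t: 15.75
tool_pos: [0.4641, 0.0666, 0.0855]
tcp_rot: [-0.259, 0.965, 0.031, -0.008]
contact_force: [0.2, -0.5, 6.5]
gripper_width: 0.0289
grip_force: 40.5
```

Request:
servo_tool --increments '[[[0,0,0],[0,-0.0005,-0.0003],0.2],[[0,0,0],[0,0,0],0.2]]'

```text
t: 16.0
tool_pos: [0.4641, 0.0662, 0.0853]
tcp_rot: [-0.259, 0.965, 0.031, -0.008]
contact_force: [-0.5, 0.0, 6.4]
gripper_width: 0.0287
grip_force: 40.5
```

```bash
python3 - <<'E'
from h import *
to(b2w([.0754,.107,.009]),rboard());s,_=cur();print((frame()[1].T@s["contact_force"]).round(1))
E
```

```text
t 16.0 pos [0.4641 0.0662 0.0853] b [ 75.2 106.9   9. ] F [-0.5  0.   6.4] w 0.0287
delta mm [-0.1  0.2  0.1] rot deg [-0.08  0.02  0.01]
[3.2 0.5 5.5]
```

Request:
servo_tool --increments '[[[0,0,0],[0,-0.0005,-0.0003],0.2],[[0,0,0],[0,0,0],0.2]]'

```text
t: 16.25
tool_pos: [0.4641, 0.0657, 0.085]
tcp_rot: [-0.259, 0.965, 0.031, -0.008]
contact_force: [0.3, 0.7, 6.7]
gripper_width: 0.0289
grip_force: 40.5
```

Request:
servo_tool --increments '[[[0,0,0],[0,-0.0005,-0.0003],0.2],[[0,0,0],[0,0,0],0.2]]'

```text
t: 16.5
tool_pos: [0.4641, 0.0652, 0.0847]
tcp_rot: [-0.259, 0.965, 0.031, -0.008]
contact_force: [0.8, 0.5, 6.8]
gripper_width: 0.0288
grip_force: 40.5
```

```bash
python3 - <<'E'
from h import *
to(b2w([.0754,.107,.009]),rboard());s,_=cur();print((frame()[1].T@s["contact_force"]).round(1))
E
```

```text
t 16.5 pos [0.4641 0.0652 0.0847] b [ 74.  106.9   9. ] F [0.8 0.5 6.8] w 0.0288
delta mm [-0.1  1.2  0.7] rot deg [-0.09  0.02  0.01]
[ 3.7 -0.8  5.6]
```

Request:
servo_tool --increments '[[[0,0,0],[0,-0.0005,-0.0003],0.2],[[0,0,0],[0,0,0],0.2]]'

```text
t: 16.75
tool_pos: [0.4642, 0.0647, 0.0844]
tcp_rot: [-0.259, 0.965, 0.031, -0.008]
contact_force: [-0.1, 1.0, 8.3]
gripper_width: 0.0288
grip_force: 40.5
```

Request:
servo_tool --increments '[[[0,0,0],[0,-0.0005,-0.0003],0.2],[[0,0,0],[0,0,0],0.2]]'

```text
t: 17.0
tool_pos: [0.4642, 0.0646, 0.0844]
tcp_rot: [-0.26, 0.965, 0.031, -0.008]
contact_force: [0.3, 3.9, 10.9]
gripper_width: 0.0282
grip_force: 40.6
```

```bash
python3 - <<'E'
from h import *
to(b2w([.0754,.107,.009]),rboard());s,_=cur();print((frame()[1].T@s["contact_force"]).round(1))
im=grab("wrist");cv2.imwrite("pics/w3.png",cv2.resize(im[150:330,230:400],None,fx=3.3,fy=3.3,interpolation=cv2.INTER_CUBIC)[:,:,::-1])
E
```

```text
t 17.0 pos [0.4642 0.0646 0.0844] b [ 73.4 107.    9. ] F [ 0.3  3.9 10.9] w 0.0282
delta mm [-0.2  1.7  1. ] rot deg [-0.16  0.04  0.02]
[ 8.8 -0.6  7.5]
```

View pics/w3.png

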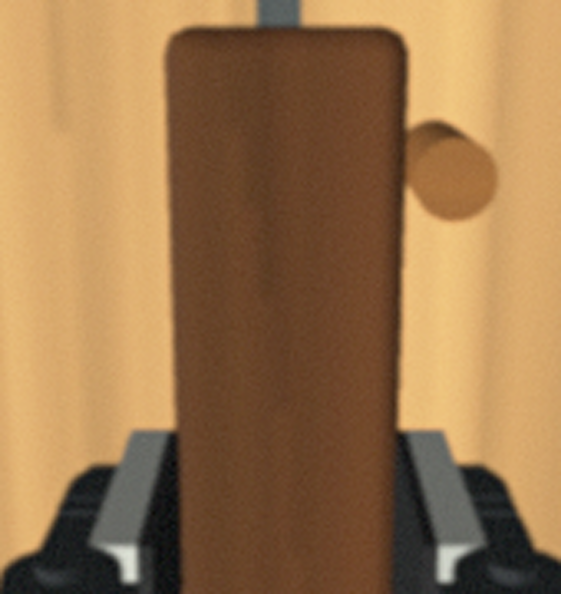

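The crop shows the opener's lower edge against the −y peg at crop (450,175), and the force step agrees. Now I slide it towards the button.

Request:
servo_tool --increments '[[[0,0,0],[0.002,0.0001,0],0.2],[[0,0,0],[0.002,0.0001,0],0.2],[[0,0,0],[0.002,0.0002,0],0.2],[[0,0,0],[0.002,0.0001,0],0.2],[[0,0,0],[0,0,0],0.2]]'

```text
t: 17.68
tool_pos: [0.4686, 0.065, 0.0843]
tcp_rot: [-0.259, 0.965, 0.03, -0.011]
contact_force: [-25.4, -12.5, 32.1]
gripper_width: 0.0283
grip_force: 43.4
```

```bash
python3 - <<'E'
from h import *
to(b2w([.0734,.0965,.009]),rboard());s,_=cur();print((frame()[1].T@s["contact_force"]).round(1))
im=grab("wrist");cv2.imwrite("pics/w4.png",cv2.resize(im[90:230,250:390],None,fx=4,fy=4,interpolation=cv2.INTER_CUBIC)[:,:,::-1])
E
```

```text
t 17.68 pos [0.4686 0.065  0.0843] b [ 73.4 102.5   8.9] F [-25.4 -12.5  32.1] w 0.0283
delta mm [6.  0.3 0.1] rot deg [-0.08 -0.36  0.01]
[ 6.6 26.2 33.2]
```

View pics/w4.png

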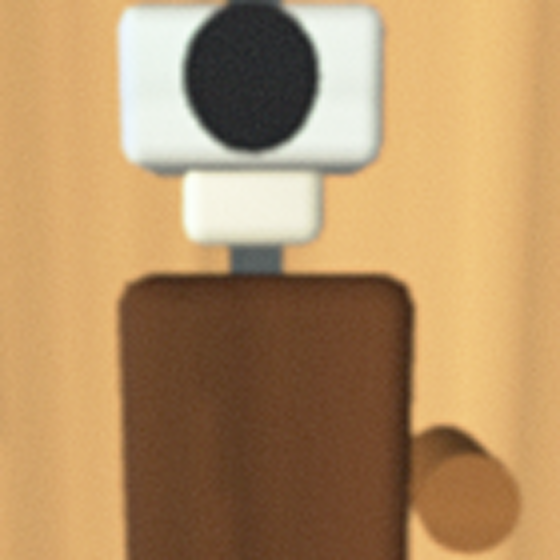

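The crop shows the opener's end at crop row 278, still about 9 mm short of the button tip at row 243. Nothing but board friction is blocking it, so I'll unload it off the face slightly.

Request:
servo_tool --increments '[[[0,0,0],[0,-0.0005,0.0009],0.2],[[0,0,0],[0,0,0],0.2]]'

```text
t: 17.98
tool_pos: [0.4706, 0.0649, 0.0847]
tcp_rot: [-0.26, 0.965, 0.031, -0.01]
contact_force: [-4.5, 4.3, 4.2]
gripper_width: 0.0284
grip_force: 40.0
```

```bash
python3 - <<'E'
from h import *
to(b2w([.0734,.0965,.009]),rboard());s,_=cur();print((frame()[1].T@s["contact_force"]).round(1))
E
```

```text
t 17.98 pos [0.4706 0.0649 0.0847] b [ 73.4 100.5   9.3] F [-4.5  4.3  4.2] w 0.0284
delta mm [ 4.   0.4 -0.3] rot deg [-0.15 -0.15 -0.  ]
[6.  4.2 1.3]
```

Request:
servo_tool --increments '[[[0,0,0],[0.0012,0.0001,0],0.2],[[0,0,0],[0.0012,0.0001,0],0.2],[[0,0,0],[0,0,0],0.2]]'

```text
t: 18.35
tool_pos: [0.4731, 0.0652, 0.0845]
tcp_rot: [-0.26, 0.965, 0.031, -0.01]
contact_force: [-4.7, 5.7, 3.6]
gripper_width: 0.0288
grip_force: 39.8
```

```bash
python3 - <<'E'
from h import *
to(b2w([.0734,.095,.009]),rboard());s,_=cur();print((frame()[1].T@s["contact_force"]).round(1))
E
```

```text
t 18.35 pos [0.4731 0.0652 0.0845] b [73.4 98.   9.1] F [-4.7  5.7  3.6] w 0.0288
delta mm [ 3.   0.3 -0.1] rot deg [-0.15 -0.15 -0.02]
[7.  4.3 0.1]
```

Request:
servo_tool --increments '[[[0,0,0],[0.001,0.0001,0],0.2],[[0,0,0],[0.0008,0,0],0.2],[[0,0,0],[0,0,0],0.2]]'

```text
t: 18.73
tool_pos: [0.4748, 0.0653, 0.0845]
tcp_rot: [-0.26, 0.965, 0.031, -0.01]
contact_force: [-4.7, 5.8, 2.5]
gripper_width: 0.0288
grip_force: 39.9
```

Request:
servo_tool --increments '[[[0,0,0],[0.0006,0,0],0.2],[[0,0,0],[0,0,0],0.2]]'

```text
t: 18.98
tool_pos: [0.4753, 0.0653, 0.0845]
tcp_rot: [-0.26, 0.965, 0.031, -0.01]
contact_force: [-5.6, 5.6, 2.8]
gripper_width: 0.0288
grip_force: 39.9
```

```bash
python3 - <<'E'
from h import *
to(b2w([.0734,.095,.009]),rboard());s,_=cur();print((frame()[1].T@s["contact_force"]).round(1))
im=grab("wrist");c=im[60:220,270:350];cv2.imwrite("pics/w5.png",cv2.resize(c,None,fx=3.7,fy=3.7,interpolation=cv2.INTER_CUBIC)[:,:,::-1])
E
```

```text
t 18.98 pos [0.4753 0.0653 0.0845] b [73.4 95.8  9.1] F [-5.6  5.6  2.8] w 0.0288
delta mm [ 0.8  0.1 -0.1] rot deg [-0.15 -0.17 -0.01]
[ 6.5  5.2 -0.6]
```

View pics/w5.png

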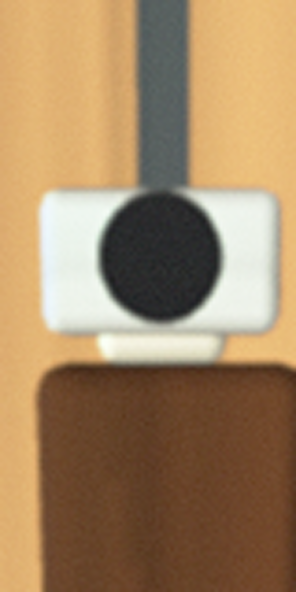

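The button now shows about 30 px at 3.7x (3.4 mm) against about 7.8 mm when free, so it is in by roughly 4.4 mm. I'll give it a touch more and release.

Request:
servo_tool --increments '[[[0,0,0],[0.0006,0,0],0.2],[[0,0,0],[0,0.0002,-0.0003],0.2],[[0,0,0],[0,0,0],0.2]]'

```text
t: 19.4
tool_pos: [0.4759, 0.0654, 0.0844]
tcp_rot: [-0.26, 0.965, 0.031, -0.01]
contact_force: [-6.8, 4.0, 6.7]
gripper_width: 0.029
grip_force: 40.3
```

```bash
python3 - <<'E'
from h import *
to(b2w([.0734,.095,.009]),rboard());s,_=cur();print((frame()[1].T@s["contact_force"]).round(1))
E
```

```text
t 19.4 pos [0.4759 0.0654 0.0844] b [73.4 95.1  9. ] F [-6.8  4.   6.7] w 0.029
delta mm [0.1 0.  0. ] rot deg [-0.15 -0.16 -0.01]
[7.1 6.5 3.6]
```

Request:
servo_tool --increments '[[[0,0,0],[0,0,0],0.42],[[0,0,0],[0,0,0],0.5],[[0,0,0],[0,0,0],0.7],[[0,0,0],[0,0,0],0.7],[[0,0,0],[0.0003,-0.005,0.0087],0.7],[[0,0,0],[0.0006,-0.01,0.0173],0.7],[[0,0,0],[0.001,-0.015,0.026],1],[[0,0,0],[0,0,0],1]]'

```text
t: 20.4
tool_pos: [0.4801, 0.0332, 0.1379]
tcp_rot: [-0.258, 0.966, 0.031, -0.007]
contact_force: [0.5, 0.4, -0.0]
gripper_width: 0.0852
grip_force: 0.0
```

```bash
python3 - <<'E'
from h import *
to(b2w([.0734,.095,.1]),rboard())
im=grab("wrist");cv2.imwrite("pics/w6.png",cv2.resize(im[110:350,230:400],None,fx=2.5,fy=2.5,interpolation=cv2.INTER_CUBIC)[:,:,::-1])
for p in ([.06,.0301,.016],[.06,.12,.016],[.055,.06,.022],[.055,.14,.022],[.076,.0361,.011],[.076,.0301,.011]):print((2.5*(px("wrist",b2w(p))-[230,110])).round(0))
E
```

```text
t 20.4 pos [0.4801 0.0332 0.1379] b [72.1 93.  71.6] F [ 0.5  0.4 -0. ] w 0.0852
delta mm [ -1.1 -13.2  25.3] rot deg [0.04 0.14 0.07]
[276. 116.]
[269. 476.]
[297. 249.]
[289. 558.]
[206. 142.]
[206. 116.]
```

View pics/w6.png

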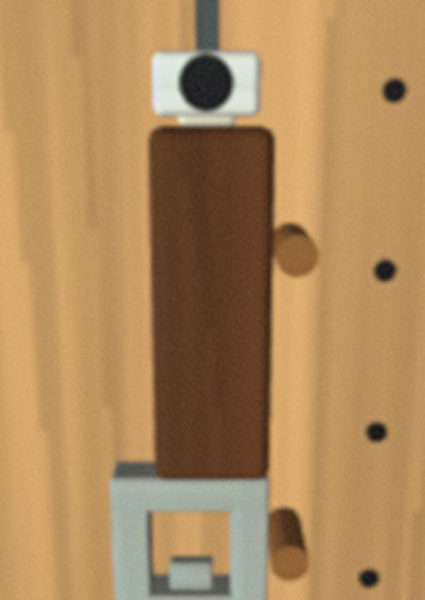

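The opener lies straight along both pegs (crop (295,250) and (288,555)). The button is nearly hidden at crop (205,120), so it is well in. Next is the fob on the console.

```bash
python3 - <<'E'
from h import *
to([.559,-.084,.09],rdown(3.7))
E
```

```text
t 20.45 pos [0.4796 0.0338 0.137 ] b [72.2 93.6 70.4] F [-0.2 -0.5 -0.2] w 0.0854
delta mm [  79.4 -117.8  -47. ] rot deg [-29.93  -1.87   0.03]
```

Request:
servo_tool --increments '[[[-5,-0.3,0],[0.013,-0.02,0.01],1],[[-5,-0.3,0],[0.013,-0.02,0.005],1],[[-5,-0.3,0],[0.013,-0.02,-0.01],1],[[-5,-0.3,0],[0.0134,-0.02,-0.015],1],[[-5,-0.3,0],[0.0135,-0.02,-0.02],1],[[-4.93,-0.37,0.03],[0.0135,-0.0178,-0.017],1],[[0,0,0],[0,0,0],1],[[0,0,0],[0,0,0],1]]'

```text
t: 21.45
tool_pos: [0.5579, -0.0827, 0.0895]
tcp_rot: [-0.001, 0.999, 0.032, -0.001]
contact_force: [-0.2, 0.3, -0.6]
gripper_width: 0.0856
grip_force: 0.0
```

```bash
python3 - <<'E'
from h import *
to([.559,-.084,.0075],rdown(3.7))
im=grab("wrist")
m=(im.max(2)<70).astype(np.uint8);m[:, :230]=0;m[:,410:]=0;m[400:]=0
m=cv2.morphologyEx(m,cv2.MORPH_OPEN,np.ones((5,5)))
n,l,st,ce=cv2.connectedComponentsWithStats(m);print(st[1:],ce[1:].round())
for y in(.0218,-.0218):
  for x in (.065,-.06):
    d=rdown(3.7).as_matrix()@[x,y,0];print(px("wrist",np.array([.559,-.084,.016])+d).round())
E
```

```text
t 21.45 pos [ 0.5579 -0.0827  0.0895] b [-56.6  22.9  90. ] F [-0.2  0.3 -0.6] w 0.0856
delta mm [  1.1  -1.3 -82. ] rot deg [-0.16 -0.12  0.01]
[[  286   154    67   176 10707]
 [  252   387   130    13  1454]] [[319. 238.]
 [316. 394.]]
[355. 152.]
[350. 330.]
[286. 152.]
[290. 330.]
```

Request:
servo_tool --increments '[[[-0.08,-0.06,0],[0.0006,-0.0007,-0.03],1],[[-0.08,-0.06,0],[0.0005,-0.0006,-0.028],1],[[0,0,0],[0,0,-0.016],1],[[0,0,0],[0,0,-0.0075],1],[[0,0,0],[0,0,0],1],[[0,0,0],[0,0,0],0.4],[[0,0,0],[0,0,0],0.4],[[0,0,0],[0,0,0],0.4]]' --force 30

```text
t: 22.5
tool_pos: [0.5598, -0.0847, 0.0085]
tcp_rot: [0.001, 0.999, 0.032, 0.001]
contact_force: [-1.3, -0.1, 6.3]
gripper_width: 0.0432
grip_force: 29.6
```

Request:
servo_tool --increments '[[[0,0,0],[0,0,0],0.4],[[0,0,0],[0,0,0],0.4]]' --force 40

```text
t: 22.75
tool_pos: [0.5598, -0.0847, 0.0086]
tcp_rot: [0.001, 0.999, 0.032, 0.001]
contact_force: [-1.5, 0.2, 9.2]
gripper_width: 0.0425
grip_force: 39.4
```

Request:
servo_tool --increments '[[[0,0,0],[0,0,0.01],0.4],[[0,0,0],[0,0,0.03],0.4],[[0,0,0],[0,0,0.04],0.4],[[0,0,0],[0,0,0.04],0.4],[[0,0,0],[0,0,0],0.4]]'

```text
t: 23.38
tool_pos: [0.561, -0.085, 0.131]
tcp_rot: [0.002, 0.999, 0.032, 0.003]
contact_force: [0.4, -0.5, -1.9]
gripper_width: 0.0423
grip_force: 41.5
```

```bash
python3 - <<'E'
from h import *
to(b2w([.0825,-.0875,.07]),rboard())
E
```

```text
t 23.38 pos [ 0.561 -0.085  0.131] b [-38.   20.  127.2] F [ 0.4 -0.5 -1.9] w 0.0423
delta mm [ 98.7 139.6  10.7] rot deg [30.14  2.24  0.09]
```

Request:
servo_tool --increments '[[[4.3,0.32,0.01],[0.014,0.02,0.015],0.4],[[4.3,0.32,0.01],[0.014,0.02,0.015],0.4],[[4.3,0.32,0.01],[0.014,0.02,0.01],0.4],[[4.3,0.32,0.01],[0.014,0.02,0],0.4],[[4.3,0.32,0.02],[0.014,0.021,-0.005],0.4],[[4.3,0.32,0.02],[0.014,0.021,-0.01],0.4],[[4.34,0.32,0.01],[0.0145,0.021,-0.0123],0.4],[[0,0,0],[0,0,0],0.4]]'

```text
t: 24.38
tool_pos: [0.6575, 0.0587, 0.138]
tcp_rot: [-0.26, 0.965, 0.031, -0.013]
contact_force: [-0.1, -0.2, -1.4]
gripper_width: 0.0425
grip_force: 41.5
```

Request:
servo_tool --increments '[[[0,0,0],[0,0,0],0.4]]'

```text
t: 24.5
tool_pos: [0.6576, 0.058, 0.1405]
tcp_rot: [-0.259, 0.965, 0.032, -0.011]
contact_force: [0.6, 0.1, -0.7]
gripper_width: 0.0425
grip_force: 41.5
```

```bash
python3 - <<'E'
from h import *
to(b2w([.0865,-.088,.012]),rboard())
im=grab("wrist");cv2.imwrite("pics/w7.png",im[:,:,::-1])
E
```

```text
t 24.5 pos [0.6576 0.058  0.1405] b [ 84.9 -85.7  67.1] F [ 0.6  0.1 -0.7] w 0.0425
delta mm [  0.4  29.1 -47. ] rot deg [-0.   -0.27 -0.13]
```

Request:
servo_tool --increments '[[[0,-0.14,-0.06],[0.0002,0.01,-0.016],0.4],[[0,-0.13,-0.07],[0.0001,0.01,-0.016],0.4],[[0,0,0],[0.0001,0.0065,-0.0105],0.4],[[0,0,0],[0,0.0026,-0.0045],0.4],[[0,0,0],[0,0,0],0.4],[[0,0,0],[0,0,0],0.4]]'

```text
t: 25.3
tool_pos: [0.6587, 0.0871, 0.094]
tcp_rot: [-0.259, 0.965, 0.031, -0.008]
contact_force: [0.1, 0.2, -2.3]
gripper_width: 0.0423
grip_force: 41.5
```

Request:
servo_tool --increments '[[[0,0,0],[0,0.0007,-0.0012],0.4],[[0,0,0],[0,0,0],0.4]]'

```text
t: 25.55
tool_pos: [0.6585, 0.088, 0.0924]
tcp_rot: [-0.259, 0.965, 0.031, -0.008]
contact_force: [-0.5, 0.8, -1.6]
gripper_width: 0.0422
grip_force: 41.5
```

```bash
python3 - <<'E'
from h import *
to(b2w([.0865,-.088,.0087]),rboard());s,_=cur();print((frame()[1].T@s["contact_force"]).round(1))
E
```

```text
t 25.55 pos [0.6585 0.088  0.0924] b [ 86.8 -88.5  10.5] F [-0.5  0.8 -1.6] w 0.0422
delta mm [-0.5  0.6 -1.7] rot deg [-0.08  0.02  0.01]
[-0.1  0.5 -1.8]
```

Request:
servo_tool --increments '[[[0,0,0],[0,0.0005,-0.0009],0.4],[[0,0,0],[0,0,0],0.4]]'

```text
t: 25.8
tool_pos: [0.6585, 0.0885, 0.0916]
tcp_rot: [-0.259, 0.965, 0.031, -0.008]
contact_force: [-0.8, -2.6, 2.4]
gripper_width: 0.0424
grip_force: 42.0
```

Request:
servo_tool --increments '[[[0,0,0],[0,0.0003,-0.0005],0.4],[[0,0,0],[0,0,0],0.4]]'

```text
t: 26.05
tool_pos: [0.6585, 0.0886, 0.0916]
tcp_rot: [-0.259, 0.965, 0.031, -0.008]
contact_force: [-3.3, -5.4, 9.1]
gripper_width: 0.0423
grip_force: 42.7
```

Request:
servo_tool --increments '[[[0,0,0],[0,0.0002,-0.0004],0.4],[[0,0,0],[0,0,0],0.4]]'

```text
t: 26.3
tool_pos: [0.6585, 0.0886, 0.0916]
tcp_rot: [-0.259, 0.965, 0.031, -0.008]
contact_force: [-5.6, -8.3, 13.9]
gripper_width: 0.0427
grip_force: 43.2
```

Request:
servo_tool --increments '[[[0,0,0],[0,-0.0003,0.0006],0.4],[[0,0,0],[0.0001,-0.0013,-0.00075],0.4],[[0,0,0],[0.0001,-0.0009,-0.0005],0.4],[[0,0,0],[0,0,0],0.4]]'

```text
t: 26.8
tool_pos: [0.6591, 0.0869, 0.0907]
tcp_rot: [-0.26, 0.965, 0.031, -0.007]
contact_force: [-0.4, -0.5, 9.4]
gripper_width: 0.0424
grip_force: 42.4
```

Request:
servo_tool --increments '[[[0,0,0],[0,-0.0006,-0.0003],0.4],[[0,0,0],[0,0,0],0.4]]'

```text
t: 27.05
tool_pos: [0.6591, 0.0864, 0.0904]
tcp_rot: [-0.26, 0.965, 0.031, -0.007]
contact_force: [-2.0, -0.4, 8.8]
gripper_width: 0.0426
grip_force: 42.4
```

```bash
python3 - <<'E'
from h import *
to(b2w([.0825,-.088,.009]),rboard());s,_=cur();print((frame()[1].T@s["contact_force"]).round(1))
E
```

```text
t 27.05 pos [0.6591 0.0864 0.0904] b [ 84.3 -89.    9.7] F [-2.  -0.4  8.8] w 0.0426
delta mm [-0.9 -1.3 -1.5] rot deg [-0.14  0.11  0.  ]
[4.2 2.  7.8]
```

Request:
servo_tool --increments '[[[0,0,0],[0,-0.0007,-0.0004],0.4],[[0,0,0],[0,0,0],0.4]]'

```text
t: 27.3
tool_pos: [0.6592, 0.0857, 0.09]
tcp_rot: [-0.26, 0.965, 0.031, -0.007]
contact_force: [0.6, -0.4, 7.7]
gripper_width: 0.0424
grip_force: 42.3
```

Request:
servo_tool --increments '[[[0,0,0],[0,-0.0006,-0.0003],0.4],[[0,0,0],[0,0,0],0.4]]'

```text
t: 27.55
tool_pos: [0.6591, 0.0851, 0.0896]
tcp_rot: [-0.26, 0.965, 0.031, -0.007]
contact_force: [0.2, 0.9, 7.3]
gripper_width: 0.0429
grip_force: 42.3
```

Request:
servo_tool --increments '[[[0,0,0],[0,-0.0006,-0.0003],0.4],[[0,0,0],[0,0,0],0.4]]'

```text
t: 27.8
tool_pos: [0.6591, 0.0845, 0.0893]
tcp_rot: [-0.26, 0.965, 0.031, -0.007]
contact_force: [0.3, -0.4, 8.0]
gripper_width: 0.0422
grip_force: 42.3
```

```bash
python3 - <<'E'
from h import *
to(b2w([.0825,-.088,.009]),rboard());s,_=cur();print((frame()[1].T@s["contact_force"]).round(1))
E
```

```text
t 27.8 pos [0.6591 0.0845 0.0893] b [ 82.1 -88.9   9.6] F [ 0.3 -0.4  8. ] w 0.0422
delta mm [-1.   0.6 -0.3] rot deg [-0.14  0.11 -0.  ]
[ 3.7 -0.2  7.1]
```

Request:
servo_tool --increments '[[[0,0,0],[0,-0.0005,-0.0003],0.4],[[0,0,0],[0,0,0],0.4]]'

```text
t: 28.05
tool_pos: [0.6592, 0.084, 0.089]
tcp_rot: [-0.26, 0.965, 0.031, -0.007]
contact_force: [1.1, -0.1, 6.4]
gripper_width: 0.0424
grip_force: 42.3
```

Request:
servo_tool --increments '[[[0,0,0],[0,-0.0005,-0.0003],0.4],[[0,0,0],[0,0,0],0.4]]'

```text
t: 28.3
tool_pos: [0.6592, 0.0835, 0.0887]
tcp_rot: [-0.26, 0.965, 0.031, -0.007]
contact_force: [0.7, 0.3, 8.1]
gripper_width: 0.0426
grip_force: 42.3
```

```bash
python3 - <<'E'
from h import *
to(b2w([.0825,-.088,.009]),rboard());s,_=cur();print((frame()[1].T@s["contact_force"]).round(1))
E
```

```text
t 28.3 pos [0.6592 0.0835 0.0887] b [ 80.9 -88.9   9.6] F [0.7 0.3 8.1] w 0.0426
delta mm [-1.   1.6  0.2] rot deg [-0.14  0.11 -0.  ]
[ 4.3 -0.8  6.9]
```

Request:
servo_tool --increments '[[[0,0,0],[0,-0.0005,-0.0003],0.4],[[0,0,0],[0,0,0],0.4]]'

```text
t: 28.55
tool_pos: [0.6592, 0.0831, 0.0885]
tcp_rot: [-0.26, 0.965, 0.031, -0.007]
contact_force: [0.4, 2.3, 8.8]
gripper_width: 0.0424
grip_force: 42.3
```

Request:
servo_tool --increments '[[[0,0,0],[0,-0.0005,-0.0003],0.4],[[0,0,0],[0,0,0],0.4]]'

```text
t: 28.8
tool_pos: [0.6592, 0.0831, 0.0885]
tcp_rot: [-0.26, 0.965, 0.032, -0.007]
contact_force: [0.7, 3.4, 10.1]
gripper_width: 0.042
grip_force: 42.3
```

```bash
python3 - <<'E'
from h import *
to(b2w([.0825,-.088,.009]),rboard());s,_=cur();print((frame()[1].T@s["contact_force"]).round(1))
im=grab("wrist")
# profile across at peg row and fob
p=px("wrist",b2w([.055,-.14,.022]));print(p.round(1),px("wrist",b2w([.06,-.14,.016])).round(1))
r=int(p[1])
for rr in(r-6,r,r+6):print(rr,im[rr,300:390:2].max(1).tolist())
E
```

```text
t 28.8 pos [0.6592 0.0831 0.0885] b [ 80.5 -88.9   9.7] F [ 0.7  3.4 10.1] w 0.042
delta mm [-1.   2.   0.4] rot deg [-0.21  0.13 -0.01]
[ 7.9 -0.9  7.1]
[385.6 191. ] [370.5 189.4]
185 [52, 48, 49, 48, 48, 47, 48, 45, 46, 49, 46, 49, 49, 45, 50, 49, 42, 44, 43, 48, 43, 47, 48, 48, 46, 48, 46, 48, 51, 46, 45, 47, 44, 36, 36, 119, 165, 166, 175, 185, 187, 188, 186, 189, 189]
191 [50, 48, 52, 46, 43, 47, 49, 49, 51, 45, 42, 48, 53, 44, 49, 49, 43, 50, 47, 44, 47, 44, 50, 46, 47, 45, 44, 44, 48, 41, 45, 45, 44, 39, 36, 151, 178, 187, 192, 189, 190, 189, 189, 190, 189]
197 [50, 48, 45, 45, 50, 46, 51, 46, 45, 50, 50, 50, 41, 45, 48, 47, 45, 47, 51, 47, 42, 46, 45, 51, 44, 45, 44, 47, 49, 48, 47, 47, 43, 40, 46, 180, 183, 187, 190, 190, 193, 191, 192, 196, 193]
```

Request:
servo_tool --increments '[[[0,0,0],[0,-0.0002,0.0004],0.4],[[0,0,0],[0.001,0.0001,0],0.4],[[0,0,0],[0.001,0,0],0.4],[[0,0,0],[0,0,0],0.4]]'

```text
t: 29.35
tool_pos: [0.6594, 0.0831, 0.0885]
tcp_rot: [-0.26, 0.965, 0.031, -0.009]
contact_force: [-10.0, 2.1, 11.6]
gripper_width: 0.0421
grip_force: 42.6
```

```bash
python3 - <<'E'
from h import *
to(b2w([.0805,-.0995,.0097]),rboard());s,_=cur();print((frame()[1].T@s["contact_force"]).round(1))
E
```

```text
t 29.35 pos [0.6594 0.0831 0.0885] b [ 80.4 -89.1   9.6] F [-10.    2.1  11.6] w 0.0421
delta mm [10.4  0.7  0.1] rot deg [-0.2  -0.09 -0.02]
[8.2 9.9 8.7]
```

Request:
servo_tool --increments '[[[0,0,0],[0,-0.0004,0.0007],0.4],[[0,0,0],[0,0,0],0.4]]'

```text
t: 29.6
tool_pos: [0.6595, 0.083, 0.0886]
tcp_rot: [-0.261, 0.965, 0.031, -0.009]
contact_force: [-6.4, 6.2, 4.0]
gripper_width: 0.0425
grip_force: 41.8
```

```bash
python3 - <<'E'
from h import *
to(b2w([.0805,-.0995,.0097]),rboard());s,_=cur();print((frame()[1].T@s["contact_force"]).round(1))
E
```

```text
t 29.6 pos [0.6595 0.083  0.0886] b [ 80.5 -89.2   9.8] F [-6.4  6.2  4. ] w 0.0425
delta mm [10.3  0.8 -0.1] rot deg [-0.23 -0.09 -0.04]
[7.8 6.  0.2]
```

Request:
servo_tool --increments '[[[0,0,0],[0.0015,0.0001,0],0.4],[[0,0,0],[0.0015,0.0001,0],0.4],[[0,0,0],[0,0,0],0.4]]'

```text
t: 29.98
tool_pos: [0.6627, 0.0832, 0.0886]
tcp_rot: [-0.261, 0.965, 0.031, -0.009]
contact_force: [-6.4, 6.0, 3.2]
gripper_width: 0.0429
grip_force: 41.7
```

```bash
python3 - <<'E'
from h import *
to(b2w([.0805,-.0995,.0097]),rboard());s,_=cur();print((frame()[1].T@s["contact_force"]).round(1))
E
```

```text
t 29.98 pos [0.6627 0.0832 0.0886] b [ 80.5 -92.3   9.8] F [-6.4  6.   3.2] w 0.0429
delta mm [ 7.1  0.5 -0. ] rot deg [-0.23 -0.09 -0.04]
[ 7.1  6.  -0.4]
```

Request:
servo_tool --increments '[[[0,0,0],[0.0015,0.0001,0],0.4],[[0,0,0],[0.0015,0.0001,0],0.4],[[0,0,0],[0,0,0],0.4]]'

```text
t: 30.35
tool_pos: [0.6657, 0.0834, 0.0886]
tcp_rot: [-0.261, 0.965, 0.031, -0.009]
contact_force: [-6.0, 6.6, 2.9]
gripper_width: 0.0418
grip_force: 41.7
```

```bash
python3 - <<'E'
from h import *
to(b2w([.0805,-.0995,.0097]),rboard());s,_=cur();print((frame()[1].T@s["contact_force"]).round(1))
im=grab("wrist")
a=px("wrist",b2w([.076,-.159,.011]));b=px("wrist",b2w([.076,-.149,.011]));print(a.round(1),b.round(1))
c=int(a[0]);print([(r,im[r,c-2:c+3].mean(0).astype(int).tolist()) for r in range(int(a[1])-22,int(a[1])+22,1)])
E
```

```text
t 30.35 pos [0.6657 0.0834 0.0886] b [ 80.4 -95.3   9.8] F [-6.   6.6  2.9] w 0.0418
delta mm [ 4.1  0.3 -0. ] rot deg [-0.22 -0.09 -0.04]
[ 7.5  5.5 -0.9]
[330.9 157.5] [330.6 182. ]
[(135, [80, 82, 78]), (136, [157, 160, 149]), (137, [216, 218, 204]), (138, [217, 219, 204]), (139, [188, 189, 175]), (140, [206, 204, 182]), (141, [243, 241, 224]), (142, [252, 251, 239]), (143, [253, 252, 243]), (144, [253, 252, 244]), (145, [253, 252, 243]), (146, [253, 252, 243]), (147, [253, 252, 244]), (148, [253, 252, 243]), (149, [253, 252, 243]), (150, [253, 252, 243]), (151, [252, 252, 243]), (152, [252, 252, 242]), (153, [252, 251, 241]), (154, [251, 250, 237]), (155, [248, 246, 230]), (156, [242, 240, 222]), (157, [227, 223, 194]), (158, [165, 162, 142]), (159, [89, 87, 78]), (160, [38, 39, 36]), (161, [29, 28, 30]), (162, [35, 34, 36]), (163, [36, 37, 38]), (164, [40, 40, 41]), (165, [41, 41, 43]), (166, [43, 45, 45]), (167, [41, 41, 45]), (168, [44, 46, 46]), (169, [44, 45, 45]), (170, [42, 44, 43]), (171, [44, 44, 46]), (172, [43, 44, 45]), (173, [43, 45, 46]), (174, [44, 45, 46]), (175, [44, 46, 47]), (176, [43, 44, 46]), (177, [43, 43, 44]), (178, [45, 46, 47])]
```

Request:
servo_tool --increments '[[[0,0,0],[0.0015,0.0001,0],0.4],[[0,0,0],[0.0015,0.0001,0],0.4],[[0,0,0],[0.001,0.0001,0],0.4],[[0,0,0],[0,0,0],0.4]]'

```text
t: 30.9
tool_pos: [0.6696, 0.0837, 0.0886]
tcp_rot: [-0.261, 0.965, 0.031, -0.009]
contact_force: [-7.0, 7.1, 3.4]
gripper_width: 0.0425
grip_force: 41.7
```

```bash
cat >> h.py <<'E'
def gap(y):
    im=grab("wrist");a=px("wrist",b2w([.076,y,.011]));c=int(a[0]);g=im[int(a[1])-30:int(a[1])+25,c-2:c+3].mean((1,2));print(int(a[1])-30,g.astype(int).tolist())
E
python3 - <<'E'
from h import *
to(b2w([.0805,-.0995,.0097]),rboard());s,_=cur();print((frame()[1].T@s["contact_force"]).round(1));gap(-.159)
E
```

```text
t 30.9 pos [0.6696 0.0837 0.0886] b [ 80.5 -99.3   9.7] F [-7.   7.1  3.4] w 0.0425
delta mm [ 0.2  0.1 -0. ] rot deg [-0.22 -0.09 -0.04]
[ 8.2  6.6 -0.8]
137 [49, 51, 47, 49, 49, 48, 47, 47, 50, 79, 153, 212, 213, 215, 243, 249, 249, 247, 244, 239, 230, 195, 124, 56, 31, 34, 39, 40, 43, 42, 43, 47, 43, 43, 45, 45, 46, 44, 44, 45, 45, 46, 44, 45, 45, 45, 46, 45, 45, 45, 44, 44, 43, 46, 46]
```

Request:
servo_tool --increments '[[[0,0,0],[0.001,0.0001,0],0.4],[[0,0,0],[0,0.0002,-0.0003],0.4],[[0,0,0],[0,0,0],0.4]]'

```text
t: 31.32
tool_pos: [0.6706, 0.0838, 0.0885]
tcp_rot: [-0.26, 0.965, 0.031, -0.009]
contact_force: [-7.6, 3.8, 7.7]
gripper_width: 0.0424
grip_force: 42.1
```

Request:
servo_tool --increments '[[[0,0,0],[0,0,0],0.55],[[0,0,0],[0,0,0],0.65],[[0,0,0],[0,0,0],0.85],[[0,0,0],[0,0,0],0.85],[[0,0,0],[0.0003,-0.005,0.0087],0.85],[[0,0,0],[0.0006,-0.01,0.0173],0.85],[[0,0,0],[0.001,-0.015,0.026],1],[[0,0,0],[0.001,-0.015,0.026],1]]'

```text
t: 32.33
tool_pos: [0.6745, 0.0369, 0.1676]
tcp_rot: [-0.259, 0.965, 0.031, -0.008]
contact_force: [-0.1, -0.6, 0.1]
gripper_width: 0.0854
grip_force: 0.0
```

Request:
servo_tool --increments '[[[0,0,0],[-0.02,-0.02,0.035],1],[[0,0,0],[-0.04,-0.025,0.043],1],[[0,0,0],[-0.02,0,0],1],[[0,0,0],[0,0,0],1]]'

```text
t: 32.83
tool_pos: [0.5948, -0.0074, 0.2445]
tcp_rot: [-0.259, 0.965, 0.031, -0.007]
contact_force: [0.4, 0.3, -0.2]
gripper_width: 0.0852
grip_force: 0.0
```

```bash
python3 - <<'E'
from h import *
to(b2w([.08,-.06,.19]),rboard())
im=grab("wrist")
r0,r1,c0,c1=20,370,240,410
cv2.imwrite("pics/w8.png",cv2.resize(im[r0:r1,c0:c1],None,fx=1.7,fy=1.7,interpolation=cv2.INTER_CUBIC)[:,:,::-1]) if 0 else cv2.imwrite("pics/w8.png",np.rot90(cv2.resize(im[r0:r1,c0:c1],None,fx=2.25,fy=2.25,interpolation=cv2.INTER_CUBIC)).copy()[:,:,::-1])
E
```

```text
t 32.83 pos [ 0.5948 -0.0074  0.2445] b [ 83.9 -18.8 187.8] F [ 0.4  0.3 -0.2] w 0.0852
delta mm [41.4 -1.8 -0.1] rot deg [-0.05  0.09  0.06]
```

View pics/w8.png

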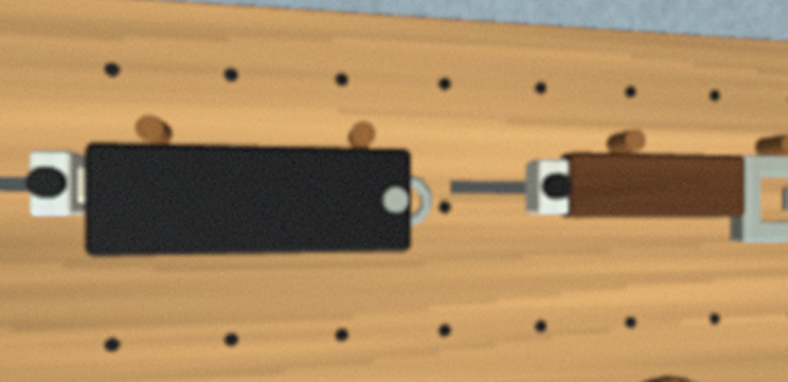

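Both lie straight against their pegs: the fob at crop (250,200) with pegs at (155,130) and (362,135), the opener at (655,185). The far button is still partly visible at (82,185), so I'll check its depth by numbers from right above that stop.

Request:
servo_tool --increments '[[[0,0,0],[0.03,0.002,0],1],[[0,0,0],[0.03,0.002,0],1],[[0,0,0],[0,0,0],1],[[0,0,0],[0,0,0],1]]'

```text
t: 33.38
tool_pos: [0.6553, -0.0026, 0.2427]
tcp_rot: [-0.26, 0.965, 0.031, -0.009]
contact_force: [-0.4, -0.5, 0.8]
gripper_width: 0.0857
grip_force: 0.0
```

```bash
python3 - <<'E'
from h import *
from scipy.optimize import least_squares
to(b2w([.08,-.06,.19]),rboard())
im=grab("wrist");cv2.imwrite("pics/w9.png",im[:,:,::-1])
def onb(u,v,z):return (least_squares(lambda q:px("wrist",b2w([q[0],q[1],z]))-np.array([u,v]),[.07,-.1]).x*1e3).round(1)
a=px("wrist",b2w([.076,-.165,.011]));c=int(a[0]);print(a)
for r in range(int(a[1])-20,int(a[1])+12):print(r,im[r,c-2:c+3].mean((0,1)).astype(int) if 0 else im[r,c-2:c+3].mean(0).astype(int).tolist(),onb(c,r,.016)[1])
E
```

```text
t 33.38 pos [ 0.6553 -0.0026  0.2427] b [ 83.8 -79.5 185.8] F [-0.4 -0.5  0.8] w 0.0857
delta mm [-19.1  -6.6   1.7] rot deg [-0.1  -0.04 -0.03]
[327.26270507 129.17612578]
109 [89, 91, 89] -181.5
110 [94, 97, 93] -180.7
111 [95, 96, 91] -179.9
112 [73, 74, 71] -179.1
113 [46, 49, 48] -178.2
114 [39, 39, 40] -177.4
115 [36, 38, 37] -176.6
116 [38, 40, 39] -175.7
117 [37, 38, 38] -174.9
118 [38, 38, 40] -174.1
119 [39, 37, 40] -173.2
120 [38, 39, 40] -172.4
121 [37, 38, 40] -171.6
122 [35, 37, 37] -170.7
123 [34, 37, 38] -169.9
124 [39, 39, 40] -169.1
125 [70, 72, 69] -168.2
126 [122, 123, 115] -167.4
127 [160, 160, 148] -166.5
128 [179, 177, 159] -165.7
129 [209, 205, 181] -164.8
130 [197, 193, 170] -164.0
131 [136, 133, 117] -163.1
132 [65, 64, 57] -162.3
133 [31, 33, 32] -161.4
134 [32, 32, 34] -160.6
135 [36, 39, 38] -159.7
136 [34, 36, 36] -158.9
137 [38, 38, 38] -158.0
138 [36, 36, 37] -157.2
139 [36, 37, 36] -156.3
140 [36, 38, 38] -155.4
```

Request:
servo_tool --increments '[[[0,0,0],[0.01,0.02,-0.035],1],[[0,0,0],[0.006,0.02,-0.035],1],[[0,0,0],[0,0.013,-0.023],1],[[0,0,0],[0,0,0],1],[[0,0,0],[0,0,0],1]]'

```text
t: 34.05
tool_pos: [0.6715, 0.0496, 0.1516]
tcp_rot: [-0.259, 0.965, 0.031, -0.008]
contact_force: [0.2, 0.2, -0.5]
gripper_width: 0.0857
grip_force: 0.0
```

```bash
python3 - <<'E'
from h import *
from scipy.optimize import least_squares
to(b2w([.08,-.1,.06]),rboard())
im=grab("wrist")
def onb(u,v,z):return (least_squares(lambda q:px("wrist",b2w([q[0],q[1],z]))-np.array([u,v]),[.07,-.1]).x*1e3).round(1)
a=px("wrist",b2w([.076,-.165,.011]));c=int(a[0]);print(a)
for r in range(int(a[1])-16,int(a[1])+10):print(r,int(im[r,c-2:c+3].mean()),onb(c,r,.016)[1],end=" | ")
m=(im.max(2)<75).astype(np.uint8);m[:int(a[1])]=0;m[330:]=0;m[:,:240]=0;m[:,400:]=0
rows=range(int(a[1])+20,300,5);e=[np.flatnonzero(m[r])[-1] for r in rows];E=[onb(u,r,.016) for u,r in zip(e,rows)];print();print(np.polyfit([q[1] for q in E],[q[0] for q in E],1),np.mean([q[0] for q in E]))
E
```

```text
t 34.05 pos [0.6715 0.0496 0.1516] b [ 82.4 -99.   81.4] F [ 0.2  0.2 -0.5] w 0.0857
delta mm [  0.5   8.6 -19.8] rot deg [-0.06  0.09  0.02]
[329.27071883 152.30851895]
136 40 -174.4 | 137 41 -173.8 | 138 38 -173.3 | 139 41 -172.7 | 140 39 -172.1 | 141 38 -171.5 | 142 40 -171.0 | 143 40 -170.4 | 144 39 -169.8 | 145 38 -169.2 | 146 37 -168.7 | 147 53 -168.1 | 148 105 -167.5 | 149 158 -166.9 | 150 191 -166.3 | 151 220 -165.8 | 152 223 -165.2 | 153 205 -164.6 | 154 162 -164.0 | 155 99 -163.4 | 156 41 -162.8 | 157 27 -162.2 | 158 33 -161.7 | 159 38 -161.1 | 160 38 -160.5 | 161 36 -159.9 | 
[-0.06483077 51.43352343] 58.76538461538461
```

```bash
python3 - <<'E'
from h import *
from scipy.optimize import least_squares
im=grab("wrist")
def onb(u,v,z):return (least_squares(lambda q:px("wrist",b2w([q[0],q[1],z]))-np.array([u,v]),[.07,-.1]).x*1e3).round(1)
g=cv2.GaussianBlur(im.max(2),(3,3),0).astype(float)
for r in range(165,330,12):
    k=330
    R_=next(u for u in range(k,420) if g[r,u]>85);L=next(u for u in range(k,200,-1) if g[r,u]>85)
    print(r,L,R_,onb(L,r,.016),onb(R_,r,.016))
E
```

```text
165 284 355 [ 103.7 -157.6] [  60.3 -157.6]
177 285 354 [ 103.2 -150.4] [  60.7 -150.4]
189 285 355 [ 103.4 -143. ] [  59.9 -143. ]
201 285 354 [ 103.6 -135.5] [  60.3 -135.6]
213 285 353 [ 103.8 -127.9] [  60.7 -127.9]
225 286 353 [ 103.3 -120.1] [  60.4 -120.2]
237 286 353 [ 103.5 -112.2] [  60.2 -112.3]
249 286 352 [ 103.7 -104.2] [  60.6 -104.2]
261 287 352 [103.2 -95.9] [ 60.4 -96. ]
273 287 352 [103.4 -87.6] [ 60.2 -87.6]
285 287 351 [103.6 -79. ] [ 60.6 -79. ]
297 288 351 [103.1 -70.3] [ 60.4 -70.3]
309 288 351 [103.3 -61.4] [ 60.1 -61.4]
321 288 350 [103.5 -52.3] [ 60.6 -52.3]
```

The fob is straight, with its edge at x 60.4 mm all along. Its button is about 5 mm in, and the gripper is clear, so I'm handing in.

```bash
python3 -c "
from rig import env
print(env.finish_job())"
```

```text
the job is handed in; nothing more can be done
None
```

The opener and the fob have swapped places, each straight against both pegs with its button about 5 mm in by the camera, and the job is handed in at about 34 s; no verdict came back.

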